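# Bring the leather-embossing press to work

### The arm

A 6-joint arm with a two-finger parallel gripper is mounted at the origin on the work surface. World frame = base frame: x ahead of the robot, y to its left, z up, the work surface at z = 0. Lengths are in mm, angles in rad, forces in N, time in s.
With the tool pointing down it reaches from about 350 to 775 mm from the base axis. Payload 7.3 kg.
Tool frame: the origin (TCP) lies at the very end of the fingers, on their centre line; the grasp point (between the pads) lies 19 mm behind it; x points along the fingers, z is the direction in which the jaws open and shut, and the axes are right-handed (so a half turn about x gives the same grasp; the last joint's range is limited). The gripper opens to 92 mm and grips with 3 to 60 N. Pads are 19 mm wide; open, the fingers measure 130 mm over their backs; the gripper's body (75 mm by 190 mm) begins 47 mm behind the grasp point.
Start: joints at [-1.275, 0.342, 1.524, -0, 1.275, -0.146], TCP at [224.498, -474.604, 195.641] pointing down, gripper open.
Joint ranges: [-2.53, 2.53], [-0.77, 2.02], [0.04, 2.7], [-1, 4.14], [0.28, 2.66], [-3.11, 3.11]. Speed limits (rad/s): [2.57, 2.57, 3.14, 3.14, 3.14, 3.14].

### API

Orientations are given as [roll, pitch, yaw] about the fixed x, y, z axes, in that order (R = Rz(yaw) Ry(pitch) Rx(roll)).
In Python, from plant import * gives the robot as it stands.
- The arm moves only by the tool carry_out, never from a script. Its argument "rows" is a list of rows, each a list of 4 numbers: the shift along the world's x, y, z in mm, then the turn about the world's z in degrees. In form: [[x, y, z, twist], ...]. A call has 1 to 20 rows; each row is the pose to reach, as a shift and turn from the pose measured when the call began; what a row does not reach only later rows make up. A row lasts 1/12 s, in which the tool goes at most 41.7 mm and 7.16 degrees, less where a joint would pass 70% of its speed; a pose out of reach is approached as far as the arm can. A call with a gripper value outside its range is refused whole. "hand" is the finger opening in mm, from 0 to 91.8, set as the call begins (left out, the last holds). The fingers move at their own pace and stop on an object; the grip force is fixed at half the most. Time passes only in rows, so rows that repeat a pose let the fingers close. It gives the time, the measured TCP pose, the force and the opening at its end, in the units of the state.
- get_obs(): the state, without advancing time (a new reading comes with each control period).
- capture(name): name is "scene" or "side" or "wrist"; returns the picture (480x640x3 uint8, red, green, blue); there is no depth.
- camera_info(name): a dict with "camera_matrix" (3x3 intrinsics, pixels), "dist" ([k1, k2, p1, p2, k3] as OpenCV has them; the pictures are not rectified), "pose" (4x4, takes a point from camera to world coordinates); the wrist camera has in their place "mount" (4x4, takes a point from camera to tool coordinates, whose origin is the TCP and whose axes are the tool frame's). Camera axes: x right, y down, z forward; pixel columns grow to the right and rows downward; lengths in mm; the calibration is good to about 2 mm. A picture is of the moment at which its call begins: read the wrist's pose just before it. camera_info takes no time and is no camera call.
- close_job(): hands the job in, once; it reports no verdict.
The state is a dict: "time": time; "joint_positions": joint angles; "dq": joint speeds; "tau": joint torques, N m; "tool_pos": TCP position; "tcp_rot": TCP orientation; "contact_force": force on the tool from outside, world axes, zero at the start; "moment": the same for the moment, N m; "grip_width": finger opening in mm.
Only numpy, scipy, OpenCV 4.12 (cv2) and the standard library are available. Lean on these libraries where they do the work, as an engineer would, in place of code of your own. Each camera call takes 0.05 s, during which the arm holds its last target. There are 200 camera calls.

### The job

Start the workshop's air press from its three control boxes, pressing with closed fingers: first press down the raised, white-dotted half of the black rocker on the grey box so that it tips fully over, then push the blue plunger on the aluminium valve block all the way in, and last press the green button on the yellow box fully down. The green button is hold-to-run: finish with the fingers still holding it fully down. Do not press the red button, and leave everything else on the bench where it stands; nothing is to be picked up.

Things in the scene. Friction and masses are not known exactly. Their poses are not given: they have to be found in the camera images.
- switchbox: Grey steel power-switch box fixed to the bench, 110 (x) x 80 (y) x 55 mm tall; origin at the centre of its underside, z up. It carries the black rocker in the middle of its top. The three boxes may stand in any of three places, each turned up to about 35 degrees.
- rocker_dot (a point): Centre of the white dot (14 mm) on the upper face of the rocker's raised half: the place to press. The rocker is a black plate 64 mm long (along the box's x) x 34 mm wide x 10 mm thick, pivoting in its middle about the box's y axis, 65 mm above the bench; the dot is 22 mm from the pivot towards the box's +x end, about 74 mm above the bench when off and about 66 mm when on.
- rocker (a joint): Tip of the rocker in rad: 0 = off (dotted half raised), 0.36 = on (dotted half down, against its stop). It starts within 0.05 of off. About 3 N down on the dot moves it, through about 8 mm; it has no spring and stays where it is left.
- valveblock: Aluminium air-valve block fixed to the bench, 90 x 90 x 45 mm tall, with a dark steel collar (52 mm across, its top 55 mm above the bench) under the blue plunger; origin at the centre of its underside, z up.
- plunger_top (a point): Centre of the flat top of the blue round plunger head (42 mm across, 12 mm thick), on the axis of the valve block; about 81 mm above the bench when out, 69 mm when fully in.
- plunger (a joint): How far the plunger is pushed in, in m: 0 = out, 0.012 = fully in, against its stop. It starts within 2 mm of out. About 4 N straight down moves it; it has no spring and stays where it is left.
- station: Yellow push-button box fixed to the bench, 75 (x) x 125 (y) x 50 mm tall; origin at the centre of its underside, z up. On its top the green button lies 31 mm from the centre towards +y, the red one 31 mm towards -y.
- green_top (a point): Centre of the top of the green button (30 mm across), 72 mm above the bench when up and 66 mm when fully down; the black housing round it is 46 mm across, its top 62 mm above the bench.
- green (a joint): How far the green button is down, in m: 0 = up, 0.006 = fully down. Springs back when let go; about 5 N holds it fully down.
- red_top (a point): Centre of the top of the red stop button (30 mm across, same height and housing as the green one), 62 mm from the green one: not to be pressed.
- red (a joint): How far the red button is down, in m: 0 = up, 0.006 = fully down.
- spool: Bystander, loose: orange thread spool, 38 mm across, 50 mm tall, standing. Origin at the centre of its underside.
- waxtin: Bystander, loose: brass-coloured tin of wax, 40 mm across, 35 mm tall. Origin at the centre of its underside.
- burnisher: Bystander, loose: dark turned-wood edge burnisher, 36 mm across, 80 mm tall, standing. Origin at the centre of its underside.
- dyepot: Bystander, loose: small amber glass pot with a black cap, 40 mm across, 60 mm tall. Origin at the centre of its underside.
- jar: Bystander, loose: clear glass jar with a steel cap, 68 mm across, 90 mm tall. Origin at the centre of its underside.
- mallet: Bystander, loose: hammer with a wooden handle, about 260 mm long and 26 mm high, lying on the bench. Origin near the middle of its length, at its underside.
- driver: Bystander, loose: screwdriver with a red handle, about 200 mm long and 26 mm high, lying on the bench on the robot's side of the middle box. Origin near the middle of its length, at its underside.
Mind the look-alikes: they are no part of the job. Of the things that look like the station, the largest one is meant.

How it is judged (in metres and radians):
On the way, in this order (a step that is already met when the one before it is completed fails the run):
1. the rocker is tipped fully over to on (value of joint rocker above 0.3 rad and value of joint plunger below 0.005 m and value of joint green below 0.003 m), for 0.1 s.
2. the blue plunger is pushed all the way in (value of joint rocker above 0.3 rad and value of joint plunger above 0.0105 m and value of joint green below 0.003 m), for 0.1 s.
3. the green button is pressed fully down by the fingers (value of joint green above 0.0045 m and contact force between the fingers and station above 1 N), for 0.2 s.
At the end, for the whole second after the job is handed in: The rocker is on (past 0.30 of its 0.36 rad), the plunger is in (past 10.5 of its 12 mm), and the fingers hold the green button down (past 4.5 of its 6 mm, with more than 1 N) through the last second; the red button is up, nothing else has been shifted (all of step 3 and value of joint rocker above 0.3 rad and value of joint plunger above 0.0105 m and value of joint red below 0.0015 m); the arm keeps its last pose, push and grip.
It fails at once if the plunger is pushed in before the rocker is on (value of joint plunger above 0.006 m and value of joint rocker below 0.25 rad).
It fails at once if the green button is pressed before the rocker is on and the plunger is in (value of joint green above 0.003 m and (value of joint plunger below 0.009 m or value of joint rocker below 0.25 rad)).
It fails at once if the red button is pressed (value of joint red above 0.002 m).
It fails at once if a bystander is picked up or shifted by more than 20 mm (distance of any of spool, waxtin, burnisher, dyepot, jar, mallet, driver from where it was at the start of the episode above 0.02 m).
It also fails if it takes over 51 s, if anything falls off the work surface, if the arm or the gripper's body presses on something with over 40 N, if the wrist force passes 120 N, or if a joint passes its speed limit or range.

## Working session

There is one attempt and no reset: what is moved stays moved. The work goes in short steps, Python scripts to look and compute and a tool call to move; the robot and the scene stay as the last step left them, time stands still between calls to the robot, and variables do not carry over. Pictures are saved under pics/ and viewed, about 8 in all and at most 12, crops included, and the job is handed in when it is done.

Besides the shell and the picture viewer there is one more tool, called after "Emit:" as a command line: name --pt "numbers of a row" for each row, then --argument value for the rest. carry_out: Moves the arm, as the interface text tells. Its arguments: {"type":"object","properties":{"rows":{"type":"array"},"hand":{"type":"number"}},"required":["rows"]}

```bash
mkdir -p pics; python3 - <<'E'
from plant import *
import cv2,numpy as np
np.set_printoptions(precision=3,suppress=True)
o=get_obs();print(o['time'],o['tool_pos'],o['tcp_rot'],o['grip_width'])
for n in("scene","side"):
    cv2.imwrite(f"pics/{n}0.png",capture(n)[:,:,::-1]);c=camera_info(n);print(n,c['camera_matrix'],c['dist'],c['pose'])
print(camera_info("wrist"))
E
```

```text
0.0 [ 224.353 -474.143  194.949] [3.004 1.569 1.875] 91.69931485450816
scene [[551.985   0.    315.743]
 [  0.    551.985 234.364]
 [  0.      0.      1.   ]] [-0.003  0.     0.     0.     0.   ] [[   0.795    0.41    -0.447 1008.648]
 [   0.606   -0.516    0.605 -690.253]
 [   0.018   -0.752   -0.659  823.949]
 [   0.       0.       0.       1.   ]]
side [[513.077   0.    321.11 ]
 [  0.    513.077 240.518]
 [  0.      0.      1.   ]] [-0.027  0.     0.     0.     0.   ] [[ -0.791  -0.378   0.481  29.269]
 [ -0.611   0.495  -0.617 644.585]
 [ -0.005  -0.783  -0.623 716.168]
 [  0.      0.      0.      1.   ]]
{'camera_matrix': array([[428.37 ,   0.   , 322.549],
       [  0.   , 428.37 , 250.097],
       [  0.   ,   0.   ,   1.   ]]), 'dist': array([-0.059,  0.   ,  0.   ,  0.   ,  0.   ]), 'mount': array([[  -0.   ,   -0.278,    0.961, -187.974],
       [   0.   ,   -0.961,   -0.278,   74.445],
       [   1.   ,    0.   ,    0.   ,   -0.438],
       [   0.   ,    0.   ,    0.   ,    1.   ]])}
```

View pics/scene0.png

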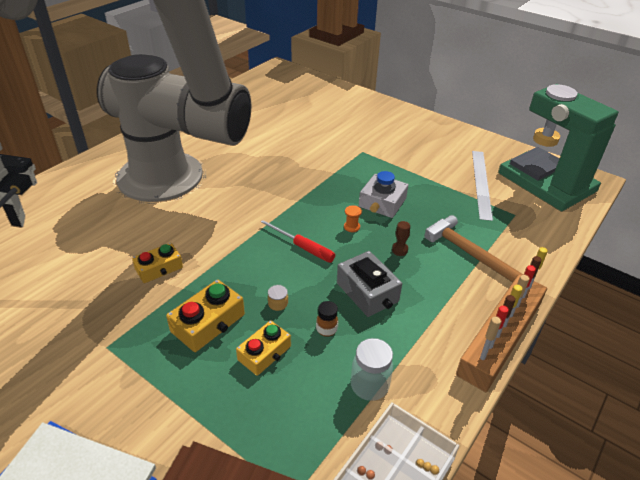

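View pics/side0.png

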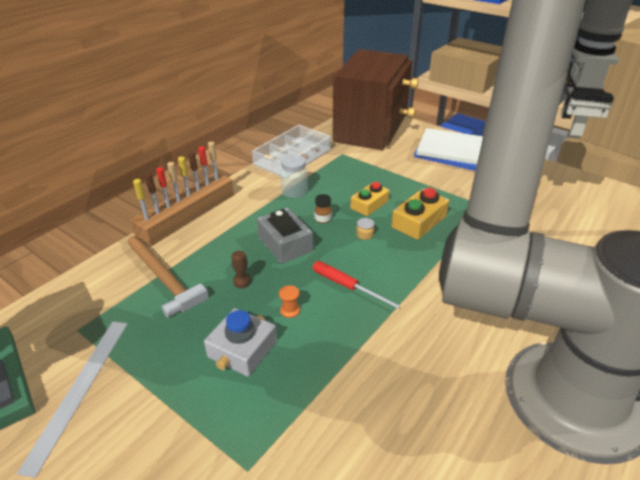

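The scene view shows the blue plunger at about (386,177), the white rocker dot at (377,273), and the large station's green button at (217,293) with its red at (191,312). In the side view they are at (238,321), (284,214), (415,207) and (430,195).

```bash
cat > h.py <<'E'
import cv2,numpy as np
from plant import *
from scipy.spatial.transform import Rotation as R
np.set_printoptions(precision=1,suppress=True)
def ray(n,uv,T=None):
    c=camera_info(n); T=c['pose'] if T is None else T
    p=cv2.undistortPoints(np.array([[uv]],float),c['camera_matrix'],c['dist'])[0,0]
    return T[:3,3],T[:3,:3]@np.r_[p,1]
def onz(n,uv,z,T=None):
    o,d=ray(n,uv,T); return (o+d*(z-o[2])/d[2])
def wristT():
    o=get_obs(); T=np.eye(4); T[:3,:3]=R.from_euler('xyz',o['tcp_rot']).as_matrix(); T[:3,3]=o['tool_pos']
    return T@camera_info('wrist')['mount']
def blob(img,uv,f,r=22):
    u,v=uv; p=img[v-r:v+r,u-r:u+r].astype(int)
    m=f(p[...,0],p[...,1],p[...,2]).astype(np.uint8)
    n,l,s,c=cv2.connectedComponentsWithStats(m)
    k=min(range(1,n),key=lambda i:np.hypot(*(c[i]-r))-s[i,4]**.5)
    return c[k]+[u-r,v-r],s[k,4]
white=lambda r,g,b:(r>170)&(g>170)&(b>150)
blue=lambda r,g,b:(b>100)&(b>1.6*r)&(b>1.3*g)
green=lambda r,g,b:(g>80)&(g>1.8*r)&(g>1.6*b)
red=lambda r,g,b:(r>120)&(r>2.2*g)&(r>2.2*b)
E
python3 - <<'E'
from h import *
P={'scene':dict(dot=(377,273),pl=(386,177),gr=(217,293),rd=(191,312),),'side':dict(dot=(284,214),pl=(238,321),gr=(415,207),rd=(430,195))}
Z=dict(dot=74,pl=78,gr=70,rd=70);F=dict(dot=white,pl=blue,gr=green,rd=red)
for n in P:
    im=cv2.imread(f'pics/{n}0.png')[:,:,::-1]
    for k,uv in P[n].items():
        try:c,a=blob(im,uv,F[k],14)
        except Exception as e:c,a=uv,0
        print(n,k,np.array(c),a,onz(n,c,Z[k]),onz(n,uv,Z[k]))
B={'scene':dict(spool=(353,228,0),tin=(278,305,0),burn=(401,250,0),dye=(327,330,0),jar=(370,390,0),dtip=(263,224,13),dend=(333,258,13),mh=(441,229,13),mt=(520,275,13)),
'side':dict(spool=(290,312,0),tin=(366,236,0),burn=(242,283,0),dye=(323,217,0),jar=(294,193,0))}
for n in B:
    for k,v in B[n].items(): print(n,k,onz(n,v[:2],v[2]))
E
```

```text
scene dot [376.5 272.6] 24 [658.8 -17.3  74. ] [660.2 -17.7  74. ]
scene pl [385.5 176. ] 152 [505.2 261.3  78. ] [508.3 258.8  78. ]
scene gr [216.6 289. ] 139 [ 446.8 -234.6   70. ] [ 454.6 -241.2   70. ]
scene rd [190.1 307.6] 168 [ 442.  -296.2   70. ] [ 450.9 -302.3   70. ]
side dot [278.5 212.5] 20 [657.8 -13.4  74. ] [644.7 -16.4  74. ]
side pl [237.6 320.9] 448 [501.1 267.2  78. ] [500.4 267.   78. ]
side gr [414.2 204.3] 70 [ 443.  -223.7   70. ] [ 436.4 -215.7   70. ]
side rd [429.3 193. ] 94 [ 438.4 -284.9   70. ] [ 433.  -278.5   70. ]
scene spool [503.8 137.5   0. ]
scene tin [ 520.1 -148.1    0. ]
scene burn [628.9 141.9   0. ]
scene dye [ 633.3 -138.6   -0. ]
scene jar [ 769. -198.    0.]
scene dtip [343.4   8.4  13. ]
scene dend [534.   16.8  13. ]
scene mh [670.3 246.2  13. ]
scene mt [868.7 216.8  13. ]
side spool [495.5 143.8   0. ]
side tin [ 511.5 -140.5    0. ]
side burn [625.4 141.8   0. ]
side dye [ 633.7 -139.6    0. ]
side jar [ 755.6 -177.3    0. ]
```

Emit:
carry_out --pt "15 20 5 0" --pt "40 45 5 0" --pt "66 73 5 0" --pt "92 101 5 0" --pt "118 129 5 0" --pt "144 158 5 0" --pt "170 186 5 0" --pt "196 214 5 0" --pt "222 243 5 0" --pt "248 271 5 0" --pt "274 300 5 0" --pt "300 328 5 0" --pt "326 357 5 0" --pt "350 384 5 0" --pt "372 408 5 0" --pt "390 428 5 0" --pt "402 441 5 0" --pt "410 450 5 0" --pt "410 450 5 0" --pt "410 450 5 0" --hand 0

```text
time: 1.77
tool_pos: [634.0, -23.9, 199.2]
tcp_rot: [-2.581, 1.569, 2.574]
contact_force: [-0.5, -0.7, -0.3]
grip_width: 0.4
```

```bash
python3 - <<'E'
from h import *
o=get_obs();print(o['time'],o['tool_pos'],o['joint_positions'],o['contact_force'],o['grip_width'])
np.save('T1.npy',wristT());cv2.imwrite("pics/w1.png",capture('wrist')[:,:,::-1])
E
```

```text
1.7667 [634.  -23.9 199.2] [-0.2  0.5  1.2  0.   1.4  1. ] [-0.5 -0.7 -0.3] 0.42407677708061364
```

View pics/w1.png

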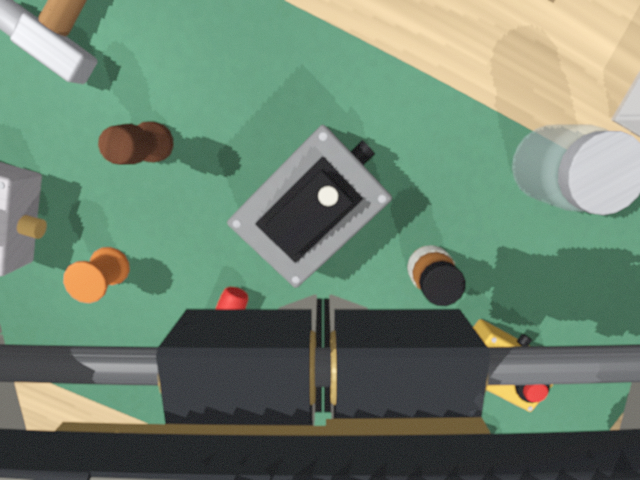

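The wrist view shows the white dot at (328,196). The box's screws are at (323,137), (382,199), (296,280) and (236,224), so its long axis runs up and to the right in the picture.

```bash
python3 - <<'E'
from h import *
T=np.load('T1.npy');im=cv2.imread('pics/w1.png')[:,:,::-1]
c,a=blob(im,(328,196),white,18);d=onz('wrist',c,74,T);print(c,a,d)
S=[onz('wrist',p,55,T) for p in[(323,137),(382,199),(296,280),(236,224)]]
ctr=sum(S)/4;x=(S[0]-S[3])+(S[1]-S[2]);print(ctr,'yaw',np.degrees(np.arctan2(x[1],x[0])),'dot from box',ctr[:2]+22*x[:2]/np.hypot(*x[:2]))
r=get_obs()['tcp_rot'];a=np.degrees(r[2]-r[0]);print('jaw',a)
print('delta',d-get_obs()['tool_pos'])
E
```

```text
[327.6 195.7] 301 [658.3 -15.8  74. ]
[637.9  -9.2  55. ] yaw -20.272373049566877 dot from box [658.6 -16.8]
jaw 295.3198236670885
delta [  24.5    8.8 -125.5]
```

Emit:
carry_out --pt "4 1 -10 -6" --pt "8 2 -22 -12" --pt "12 3 -36 -18" --pt "16 4 -52 -24" --pt "20 6 -68 -30" --pt "24 7 -84 -36" --pt "27 8 -98 -42" --pt "27 8 -108 -45.6" --pt "27 8 -115 -45.6" --pt "27 8 -117 -45.6" --pt "27 8 -117 -45.6"

```text
time: 2.73
tool_pos: [660.3, -17.3, 82.3]
tcp_rot: [-2.237, 1.568, 2.123]
contact_force: [-0.4, 0.2, -0.8]
grip_width: 0.6
```

Emit:
carry_out --pt "0 0 -3 0" --pt "0 0 -6 0" --pt "0 0 -8 0" --pt "0 0 -10 0" --pt "0 0 -12 0" --pt "0 0 -13 0" --pt "0 0 -14 0" --pt "0 0 -14 0"

```text
time: 3.4
tool_pos: [660.1, -17.2, 68.1]
tcp_rot: [-2.129, 1.568, 2.231]
contact_force: [-0.5, -0.8, -0.5]
grip_width: 0.3
```

Emit:
carry_out --pt "0 0 -1 0" --pt "0 0 -2 0" --pt "0 0 -2 0"

```text
time: 3.65
tool_pos: [660.0, -17.2, 65.9]
tcp_rot: [-2.059, 1.568, 2.3]
contact_force: [-0.3, -0.3, -0.8]
grip_width: 0.3
```

Emit:
carry_out --pt "0 0 -1 0" --pt "0 0 -2 0" --pt "0 0 -2 0"

```text
time: 3.9
tool_pos: [659.9, -17.2, 63.6]
tcp_rot: [-1.987, 1.568, 2.372]
contact_force: [0.5, 0.3, -0.4]
grip_width: 0.5
```

```bash
python3 - <<'E'
from h import *
o=get_obs();print(o['tool_pos'],o['contact_force'],o['tau'])
np.save('T2.npy',wristT());cv2.imwrite("pics/w2.png",capture('wrist')[:,:,::-1])
E
```

```text
[659.9 -17.2  63.6] [ 0.5  0.3 -0.4] [  0.  -59.4 -23.2   0.   -0.1  -0. ]
```

View pics/w2.png

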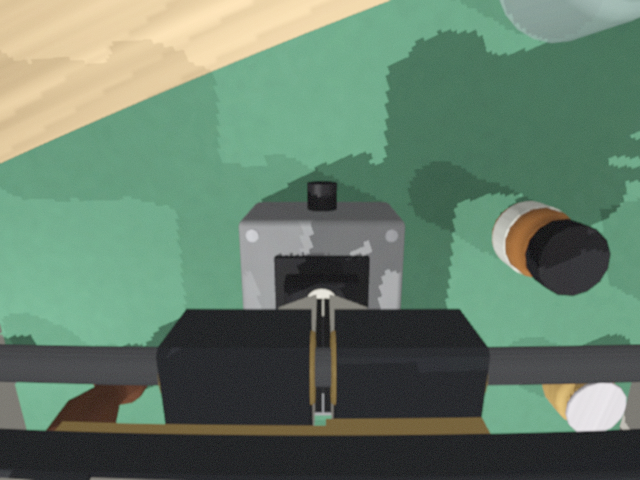

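The wrist view shows the fingertip over the box's outer half, with the dot just visible past it at (322,294). There is no force reading yet.

```bash
python3 - <<'E'
from h import *
T=np.load('T2.npy')
for z in(66,74):print(z,onz('wrist',(322,293),z,T))
c=camera_info('wrist');o=get_obs()['tool_pos']
for p in (o,[658.5,-16.3,66],[658.5,-16.3,74]):
    q=np.linalg.inv(T)@np.r_[p,1];print(cv2.projectPoints(q[:3].reshape(1,1,3),np.zeros(3),np.zeros(3),c['camera_matrix'],c['dist'])[0].ravel())
print([onz('wrist',p,55,T) for p in((252,236),(391,236))])
im=cv2.imread('pics/w2.png')[240:330,240:410];cv2.imwrite('pics/c2.png',cv2.resize(im,None,fx=4,fy=4,interpolation=2))
E
```

```text
66 [659.9 -16.9  66. ]
74 [662.9 -18.1  74. ]
[322.5 291. ]
[321.8 296.1]
[321.7 302.9]
[array([694.4,   5.8,  55. ]), array([671.7, -56.1,  55. ])]
```

View pics/c2.png

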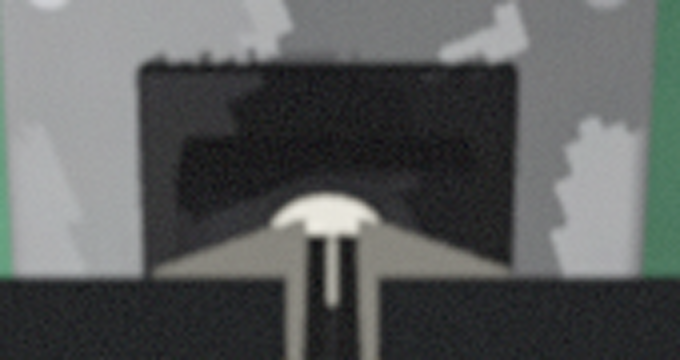

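Emit:
carry_out --pt "0 0 -1 0" --pt "0 0 -2 0" --pt "0 0 -2 0"

```text
time: 4.2
tool_pos: [659.8, -17.1, 61.4]
tcp_rot: [-1.931, 1.567, 2.429]
contact_force: [-0.7, -1.0, -0.4]
grip_width: 0.6
```

Emit:
carry_out --pt "0 0 -1 0" --pt "0 0 -2 0" --pt "0 0 -2 0"

```text
time: 4.45
tool_pos: [659.7, -17.1, 59.1]
tcp_rot: [-1.869, 1.567, 2.491]
contact_force: [-0.4, 0.7, 0.5]
grip_width: 0.5
```

```bash
python3 - <<'E'
from h import *
o=get_obs();print(o['tool_pos'],o['contact_force'],o['moment'],o['grip_width'])
T=wristT();im=capture('wrist')[:,:,::-1];s=capture('side')[:,:,::-1];sc=capture('scene')[:,:,::-1]
cv2.imwrite('pics/side3.png',s)
f=lambda a:cv2.resize(a,(400,300),interpolation=2)
cv2.imwrite('pics/c3.png',np.vstack([np.hstack([f(im[210:330,240:400]),f(s[165:285,205:365])]),np.hstack([f(sc[215:335,300:460]),f(im)])]))
T1=np.load('T1.npy');T2=np.load('T2.npy')
A=[onz('wrist',p,55,T1) for p in[(323,137),(382,199)]];B=[onz('wrist',p,55,T2) for p in((252,236),(391,236))]
print(A,np.linalg.norm(A[0]-A[1]),np.linalg.norm(B[0]-B[1]))
E
```

```text
[659.7 -17.1  59.1] [-0.4  0.7  0.5] [ 0.1  0.1 -0. ] 0.4863687821099408
[array([694.4,   5.1,  55. ]), array([671.7, -56.8,  55. ])] 65.87680198428392 65.84965508368789
```

View pics/c3.png

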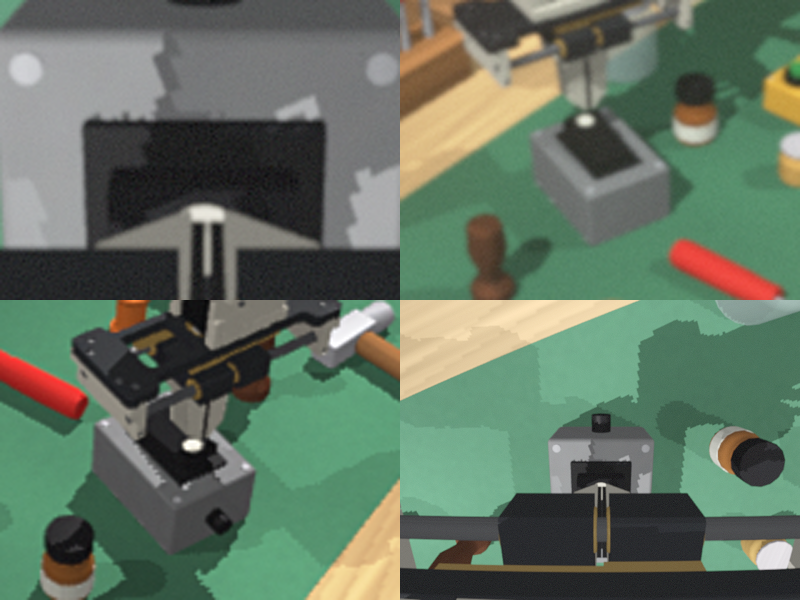

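The crops show the fingertip at or just behind the dot. The rocker still looks raised in the scene view, so I'm checking the TCP projections against the pictures.

```bash
python3 - <<'E'
from h import *
o=get_obs()
def pr(n,p):
    c=camera_info(n);q=np.linalg.inv(c['pose'])@np.r_[p,1]
    return cv2.projectPoints(q[:3].reshape(1,1,3),np.zeros(3),np.zeros(3),c['camera_matrix'],c['dist'])[0].ravel()
ims={}
for n,u0 in (('scene',(377,273)),('side',(279,212))):
    im=capture(n); c,a=blob(im,u0,white,10)
    print(n,'dot',np.array(c),a,'tcp',pr(n,o['tool_pos']),'dot74',pr(n,[658.5,-16.3,74]),'dot66',pr(n,[658.5,-16.3,66]))
    im=im[:,:,::-1]; u,v=u0
    ims[n]=cv2.resize(im[v-37:v+23,u-32:u+32],(400,375),interpolation=2)
cv2.imwrite('pics/c4.png',np.hstack([ims['scene'],ims['side']]))
E
```

```text
scene dot [376.4 272.5] 27 tcp [376.3 278.1] dot74 [376.6 272.2] dot66 [376.3 275.1]
side dot [278.7 212.6] 18 tcp [279.3 216.8] dot74 [279.1 211.8] dot66 [279.3 214.8]
```

View pics/c4.png

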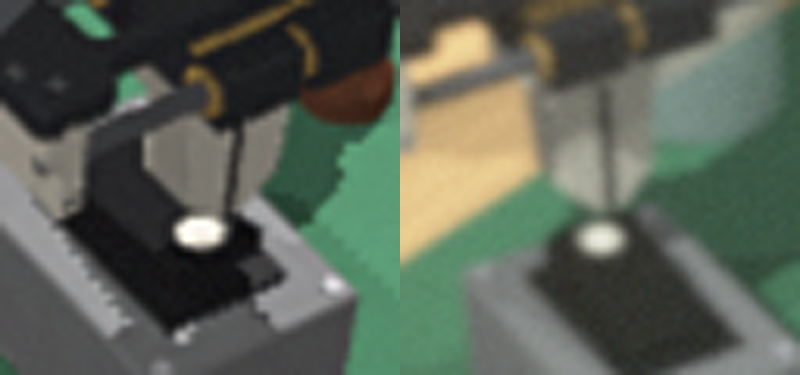

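```bash
python3 - <<'E'
from h import *
def tri(a,b):
    (o1,d1),(o2,d2)=ray('scene',a),ray('side',b)
    A=np.c_[d1,-d2];s=np.linalg.lstsq(A,o2-o1,rcond=None)[0]
    p,q=o1+d1*s[0],o2+d2*s[1];return (p+q)/2,np.linalg.norm(p-q)
print('tip',tri((381,270.4),(279,207.8)));print('dot',tri((376.4,272.5),(278.7,212.6)))
T=wristT();o=get_obs()
im=capture('wrist');c,a=blob(im,(322,292),white,14);print('dot wrist blob',c,a)
x=[]
# does wrist picture agree with the reported height? screw spacing now
cv2.imwrite('pics/w5.png',im[:,:,::-1])
g=cv2.cvtColor(im,cv2.COLOR_RGB2GRAY)
for u in((252,236),(391,236)):
    c,a=blob(im,u,lambda r,g,b:(r>150)&(g>150)&(b>150),10);print('screw',c,a,onz('wrist',c,55,T))
E
```

```text
tip (array([663.8, -17.2,  82.4]), np.float64(7.102937053917642))
dot (array([658.2, -15.3,  72.4]), np.float64(1.2316115420736584))
dot wrist blob [322.3 295.1] 72
screw [251.5 236. ] 379 [695.1   5.   55. ]
screw [392.4 237.4] 95 [672.  -56.2  55. ]
```

The dot hasn't moved, and the visible tip sits about 15–20 mm above it while the reported TCP is 59 mm. So the real closed tip is higher than reported. I'll go down by contact, watching the force and the dot's pixel position.

Emit:
carry_out --pt "0 0 -1 0" --pt "0 0 -2 0" --pt "0 0 -3 0" --pt "0 0 -4 0" --pt "0 0 -4 0"

```text
time: 5.17
tool_pos: [659.7, -17.1, 55.2]
tcp_rot: [-1.889, 1.567, 2.471]
contact_force: [0.0, -1.0, 0.2]
grip_width: 0.4
```

Emit:
carry_out --pt "0 0 -1 0" --pt "0 0 -2 0" --pt "0 0 -3 0" --pt "0 0 -3 0"

```text
time: 5.5
tool_pos: [659.5, -17.1, 51.9]
tcp_rot: [-1.81, 1.567, 2.55]
contact_force: [-0.4, -0.2, 0.0]
grip_width: 0.3
```

```bash
cat > dot.py <<'E'
from h import *
o=get_obs();print(o['tool_pos'],o['contact_force'])
for n,u0 in (('scene',(377,273)),('side',(279,212))):
    try:print(n,*blob(capture(n),u0,white,10))
    except Exception as e:print(n,e)
E
python3 dot.py
```

```text
[659.5 -17.1  51.9] [-0.4 -0.2  0. ]
scene [378. 274.] 1
side [278.7 213. ] 11
```

```bash
cat > crop.py <<'E'
from h import *
import sys
# crop.py out su sv du dv half
name,a,b,c,d,h=sys.argv[1],*map(int,sys.argv[2:7])
L=[cv2.resize(capture(n)[v-h:v+h,u-h:u+h,::-1],(400,400),interpolation=2) for n,u,v in(('scene',a,b),('side',c,d))]
cv2.imwrite(name,np.hstack(L))
E
python3 crop.py pics/c6.png 377 268 279 208 32
```

```text
(no output)
```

View pics/c6.png

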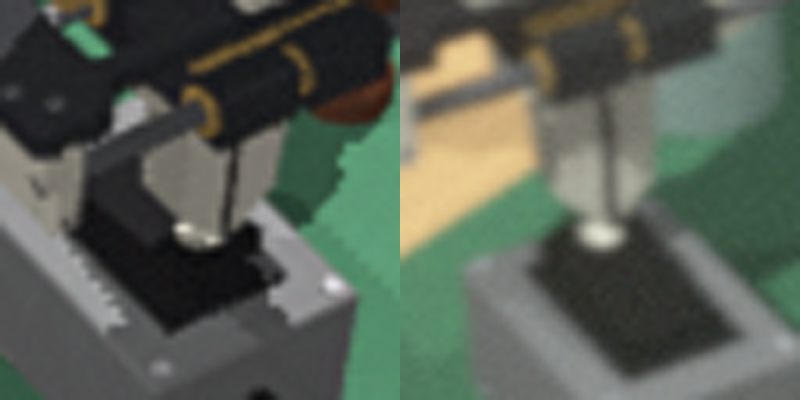

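The tip is now right at the dot at a reported z of 52, so the closed tip is about 22 mm above the reported TCP. Continuing down gently.

Emit:
carry_out --pt "0 0 -1 0" --pt "0 0 -2 0" --pt "0 0 -3 0" --pt "0 0 -4 0" --pt "0 0 -4 0"

```text
time: 6.12
tool_pos: [659.5, -17.1, 47.8]
tcp_rot: [-1.812, 1.567, 2.547]
contact_force: [-0.1, 0.3, -0.1]
grip_width: 0.5
```

Emit:
carry_out --pt "0 0 -1 0" --pt "0 0 -2 0" --pt "0 0 -3 0" --pt "0 0 -3 0"

```text
time: 6.45
tool_pos: [659.4, -17.1, 44.6]
tcp_rot: [-1.782, 1.566, 2.578]
contact_force: [0.1, -0.4, 0.3]
grip_width: 0.6
```

```bash
python3 dot.py
```

```text
[659.4 -17.1  44.6] [ 0.1 -0.4  0.3]
scene min() iterable argument is empty
side [275.6 208.6] 5
```

```bash
python3 crop.py pics/c7.png 377 268 279 208 32; python3 -c "
from h import *
o=get_obs();print(o['joint_positions'],o['tau'],o['moment'])
w=capture('wrist')[:,:,::-1];c=cv2.imread('pics/c7.png')
cv2.imwrite('pics/c7.png',np.vstack([c,np.hstack([cv2.resize(w[230:330,240:400],(320,200)),cv2.resize(w,(480,200))])]))"
```

```text
[-0.1  0.7  1.3  0.   1.1  1.8] [  0.  -59.4 -22.5   0.   -0.1  -0. ] [ 0.1  0.  -0.1]
```

View pics/c7.png

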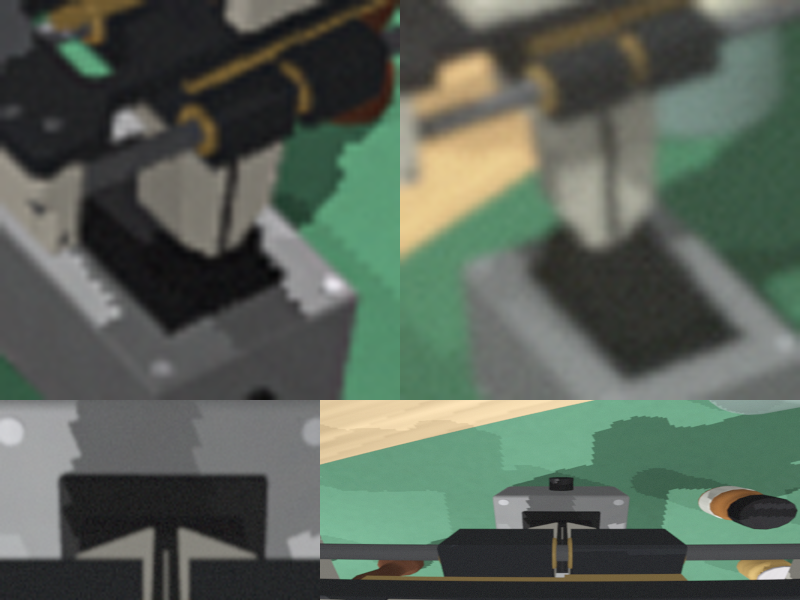

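The fingertip now hides the dot in both views, but the rocker's near end hasn't risen and there's no force, so it isn't touching yet. Continuing down.

Emit:
carry_out --pt "0 0 -1 0" --pt "0 0 -2 0" --pt "0 0 -3 0" --pt "0 0 -3 0"

```text
time: 7.03
tool_pos: [660.0, -17.3, 42.1]
tcp_rot: [-1.978, 1.568, 2.381]
contact_force: [0.6, -0.1, 0.8]
grip_width: 0.1
```

Emit:
carry_out --pt "0 0 -1 0" --pt "0 0 -2 0" --pt "0 0 -3 0" --pt "0 0 -3 0"

```text
time: 7.37
tool_pos: [660.5, -17.4, 39.2]
tcp_rot: [-2.246, 1.569, 2.114]
contact_force: [2.1, 0.2, 1.6]
grip_width: 0.8
```

Emit:
carry_out --pt "0 0 -1 0" --pt "0 0 -2 0" --pt "0 0 -3 0" --pt "0 0 -3 0"

```text
time: 7.7
tool_pos: [660.9, -17.5, 36.4]
tcp_rot: [-2.759, 1.569, 1.6]
contact_force: [2.4, -1.5, 3.1]
grip_width: -0.1
```

Emit:
carry_out --pt "0 0 -1 0" --pt "0 0 -2 0" --pt "0 0 -2 0"

```text
time: 7.95
tool_pos: [661.2, -17.6, 36.0]
tcp_rot: [2.839, 1.569, 0.915]
contact_force: [-1.9, -1.0, 11.9]
grip_width: 0.5
```

Emit:
carry_out --pt "0 0 -1 0" --pt "0 0 -1.5 0" --pt "0 0 -1.5 0"

```text
time: 8.2
tool_pos: [661.2, -17.6, 35.9]
tcp_rot: [2.554, 1.569, 0.631]
contact_force: [-2.4, -0.3, 11.7]
grip_width: 0.3
```

```bash
python3 crop.py pics/c8.png 377 268 279 208 32
```

```text
(no output)
```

View pics/c8.png

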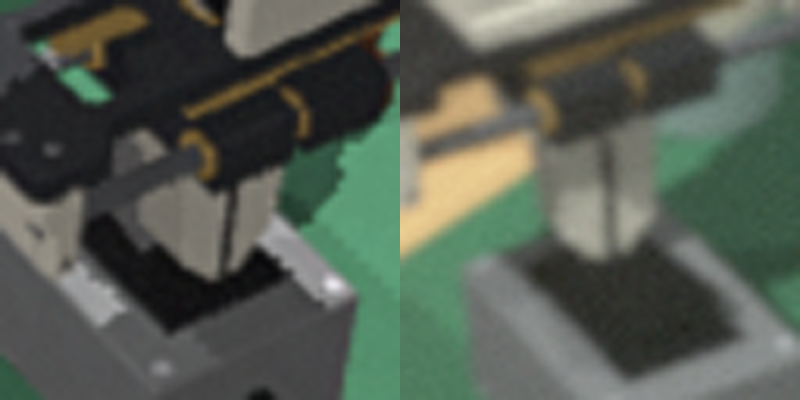

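Emit:
carry_out --pt "0 0 -2 0" --pt "0 0 -3 0" --pt "0 0 -3 0" --pt "0 0 -3 0"

```text
time: 8.63
tool_pos: [661.4, -17.6, 35.7]
tcp_rot: [2.213, 1.568, 0.29]
contact_force: [-4.4, -0.9, 19.1]
grip_width: 0.7
```

Emit:
carry_out --pt "0 0 8 0" --pt "0 0 24 0" --pt "0 0 42 0" --pt "0 0 60 0" --pt "0 0 75 0" --pt "0 0 80 0" --pt "0 0 80 0"

```text
time: 9.22
tool_pos: [661.6, -17.5, 116.5]
tcp_rot: [2.128, 1.567, 0.205]
contact_force: [0.1, 0.1, -0.4]
grip_width: 0.7
```

```bash
python3 dot.py; python3 - <<'E'
from h import *
r=get_obs()['tcp_rot'];print('jaw',np.degrees(r[2]-r[0]),get_obs()['joint_positions'])
T=wristT();im=capture('wrist')
c,a=blob(im,(322,300),white,45);print(c,a,[onz('wrist',c,z,T) for z in(66,74)])
E
```

```text
[661.6 -17.5 116.5] [ 0.1  0.1 -0.4]
scene [376.8 275.6] 37
side [278.4 214.9] 11
jaw -110.19226370563057 [-0.1  0.7  1.2  0.   1.3  1.8]
[321.7 263.4] 412 [array([658.8, -16.3,  66. ]), array([661.2, -17.2,  74. ])]
```

The rocker is on: the dot is at (376.8,275.6) in scene and (278.4,214.9) in side, matching z = 66 mm. Now to the plunger.

Emit:
carry_out --pt "-8 12 10 0" --pt "-24 35 15 4" --pt "-44 64 15 9" --pt "-66 95 15 14" --pt "-88 127 15 19" --pt "-110 159 15 24" --pt "-132 191 15 29" --pt "-152 220 15 34" --pt "-168 244 15 38" --pt "-180 261 15 40" --pt "-187 271 15 40" --pt "-187 271 15 40" --pt "-187 271 15 40"

```text
time: 10.45
tool_pos: [473.1, 253.6, 128.9]
tcp_rot: [-2.457, 1.57, 2.602]
contact_force: [0.4, -0.1, -0.3]
grip_width: 0.3
```

```bash
python3 - <<'E'
from h import *
o=get_obs();print(o['tool_pos'],o['contact_force']);T=wristT();im=capture('wrist')
hsv=im.astype(int);m=blue(hsv[...,0],hsv[...,1],hsv[...,2]).astype(np.uint8)
n,l,s,c=cv2.connectedComponentsWithStats(m)
for i in np.argsort(-s[1:,4])[:3]+1:print(s[i],c[i],onz('wrist',c[i],80,T),onz('wrist',c[i],80,T)-o['tool_pos'])
cv2.imwrite('pics/w9.png',im[:,:,::-1])
E
```

```text
[473.1 253.6 128.9] [ 0.4 -0.1 -0.3]
[ 291  166   73   73 4193] [326.9 202.2] [505.6 263.1  80. ] [ 32.5   9.5 -48.9]
```

Emit:
carry_out --pt "10 3 0 0" --pt "24 7 -8 0" --pt "32 9 -25 0" --pt "32 9 -45 0" --pt "32 9 -60 0" --pt "32 9 -70 0" --pt "32 9 -74 0" --pt "32 9 -74 0"

```text
time: 11.17
tool_pos: [505.7, 261.1, 54.1]
tcp_rot: [-1.917, 1.569, 3.139]
contact_force: [0.2, 0.2, 0.1]
grip_width: 0.4
```

Emit:
carry_out --pt "0 0 -2 0" --pt "0 0 -4 0" --pt "0 0 -6 0" --pt "0 0 -8 0" --pt "0 0 -9 0" --pt "0 0 -9 0"

```text
time: 11.67
tool_pos: [506.3, 261.1, 45.5]
tcp_rot: [-2.138, 1.57, 2.917]
contact_force: [1.8, -0.9, 1.9]
grip_width: 0.4
```

Emit:
carry_out --pt "0 0 -1 0" --pt "0 0 -2 0" --pt "0 0 -4 0" --pt "0 0 -4 0"

```text
time: 12.0
tool_pos: [506.3, 261.1, 41.2]
tcp_rot: [-2.189, 1.57, 2.867]
contact_force: [0.9, 0.2, 0.7]
grip_width: 0.3
```

Emit:
carry_out --pt "0 0 -1 0" --pt "0 0 -2 0" --pt "0 0 -3 0" --pt "0 0 -4 0" --pt "0 0 -4 0"

```text
time: 12.42
tool_pos: [506.4, 261.2, 38.1]
tcp_rot: [-2.621, 1.57, 2.435]
contact_force: [-2.2, -1.4, 9.4]
grip_width: 0.2
```

Emit:
carry_out --pt "0 0 -1 0" --pt "0 0 -2 0" --pt "0 0 -3 0" --pt "0 0 -3 0"

```text
time: 12.75
tool_pos: [506.5, 261.2, 37.9]
tcp_rot: [1.753, 1.57, 0.526]
contact_force: [-6.6, -4.3, 25.3]
grip_width: 0.2
```

Emit:
carry_out --pt "0 0 8 0" --pt "0 0 25 0" --pt "0 0 50 0" --pt "-3 -14 72 0" --pt "-9 -40 85 0" --pt "-15 -72 90 0" --pt "-21 -107 90 0" --pt "-27 -142 90 0" --pt "-33 -177 90 0" --pt "-40 -212 90 0" --pt "-46 -247 90 0" --pt "-52 -282 90 0" --pt "-59 -317 90 0" --pt "-66 -352 90 0" --pt "-72 -387 90 0" --pt "-78 -422 90 0" --pt "-84 -454 90 0" --pt "-88 -480 90 0" --pt "-91 -496 90 0" --pt "-91 -501 90 0"

```text
time: 14.42
tool_pos: [414.9, -242.0, 127.5]
tcp_rot: [1.873, 1.57, 0.643]
contact_force: [-0.2, 1.3, 0.5]
grip_width: -0.1
```

```bash
python3 - <<'E'
from h import *
o=get_obs();print(o['time'],o['tool_pos'],o['contact_force']);T=wristT();im=capture('wrist')
I=im.astype(int)
for nm,f in(('green',green),('red',red)):
    n,l,s,c=cv2.connectedComponentsWithStats(f(I[...,0],I[...,1],I[...,2]).astype(np.uint8))
    for i in np.argsort(-s[1:,4])[:3]+1:print(nm,s[i],c[i],onz('wrist',c[i],71,T),onz('wrist',c[i],71,T)-o['tool_pos'])
cv2.imwrite('pics/w10.png',im[:,:,::-1])
for n,uv in(('scene',(386,178)),('side',(238,323))):
    im0=cv2.imread(f'pics/{n}0.png')[:,:,::-1];print(n,blob(im0,uv,blue,20),blob(capture(n),uv,blue,20))
E
python3 dot.py
```

```text
14.4167 [ 414.9 -242.   127.5] [-0.2  1.3  0.5]
green [302 177  51  51 879] [332.3 204.9] [ 445.8 -236.5   71. ] [ 30.9   5.4 -56.5]
green [310 203   5   7  13] [312.1 206.7] [ 441.  -225.9   71. ] [ 26.1  16.1 -56.5]
green [328 189   3   6   9] [329.2 192.2] [ 452.2 -232.4   71. ] [ 37.3   9.6 -56.5]
red [ 395  218   52   50 2005] [420.2 242.3] [ 442.3 -293.3   71. ] [ 27.4 -51.3 -56.5]
red [ 446    0   39   34 1123] [465.   15.3] [ 564.2 -267.8   71. ] [149.3 -25.9 -56.5]
red [  0   0  19  94 960] [ 6.  32.6] [476.7 -37.   71. ] [ 61.8 205.  -56.5]
scene (array([385.5, 176. ]), np.int32(152)) (array([384.6, 180.8]), np.int32(188))
side (array([237.6, 320.9]), np.int32(448)) (array([238.5, 325.4]), np.int32(442))
[ 415.4 -239.1  127.5] [ 0.3 -0.4  0.3]
scene [376.8 275.7] 33
side [278.2 214.6] 5
```

View pics/w10.png

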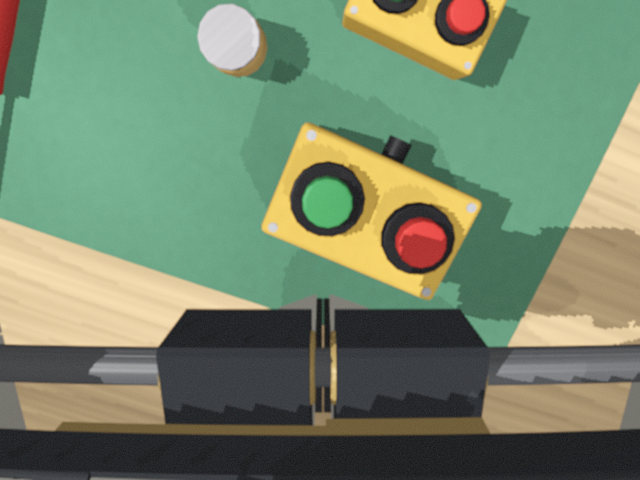

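The wrist view shows the large station, with green at (327,202) and red at (420,242). The plunger's blob dropped 4.5–4.8 px, about 12 mm, so it is fully in. Now the green button.

Emit:
carry_out --pt "10 2 0 0" --pt "22 4 -8 0" --pt "31 6 -25 0" --pt "31 6 -45 0" --pt "31 6 -60 0" --pt "31 6 -70 0" --pt "31 6 -76 0" --pt "31 6 -79 0" --pt "31 6 -79 0"

```text
time: 15.42
tool_pos: [446.8, -232.1, 48.6]
tcp_rot: [2.532, 1.569, 1.306]
contact_force: [0.6, 0.3, 0.1]
grip_width: 0.4
```

Emit:
carry_out --pt "0 0 -2 0" --pt "0 0 -4 0" --pt "0 0 -6 0" --pt "0 0 -7 0" --pt "0 0 -8 0" --pt "0 0 -8 0"

```text
time: 15.92
tool_pos: [446.9, -232.2, 40.7]
tcp_rot: [2.307, 1.569, 1.081]
contact_force: [-0.4, 0.3, 0.5]
grip_width: 0.2
```

Emit:
carry_out --pt "0 0 -1 0" --pt "0 0 -2 0" --pt "0 0 -3 0" --pt "0 0 -4 0" --pt "0 0 -4 0"

```text
time: 16.33
tool_pos: [447.0, -232.3, 36.7]
tcp_rot: [2.224, 1.569, 0.998]
contact_force: [-1.2, 0.8, 5.0]
grip_width: 0.4
```

Contact at 5 N. Pressing on to the stop.

Emit:
carry_out --pt "0 0 -1 0" --pt "0 0 -2 0" --pt "0 0 -3 0" --pt "0 0 -3 0"

```text
time: 16.67
tool_pos: [447.0, -232.3, 34.9]
tcp_rot: [1.818, 1.569, 0.593]
contact_force: [-4.5, 3.9, 16.3]
grip_width: 0.4
```

Emit:
carry_out --pt "0 0 -1 0" --pt "0 0 -2 0" --pt "0 0 -2 0" --pt "0 0 -2 0" --pt "0 0 -2 0"

```text
time: 17.08
tool_pos: [447.1, -232.4, 34.8]
tcp_rot: [1.309, 1.569, 0.084]
contact_force: [-7.0, 4.8, 22.4]
grip_width: 0.6
```

```bash
python3 crop.py pics/c11.png 212 295 415 205 40; python3 dot.py; python3 - <<'E'
from h import *
o=get_obs();print(o['time'],o['tool_pos'],o['contact_force'])
for n,uv in(('scene',(386,178)),('side',(238,323))):print(n,blob(capture(n),uv,blue,20))
E
```

```text
[ 447.1 -232.4   34.8] [-6.9  3.  22.4]
scene [376.7 275.6] 34
side [278.5 214.7] 6
17.2833 [ 447.1 -232.4   34.8] [-5.8  3.7 22.1]
scene (array([384.7, 180.9]), np.int32(190))
side (array([238.5, 325.3]), np.int32(444))
```

View pics/c11.png

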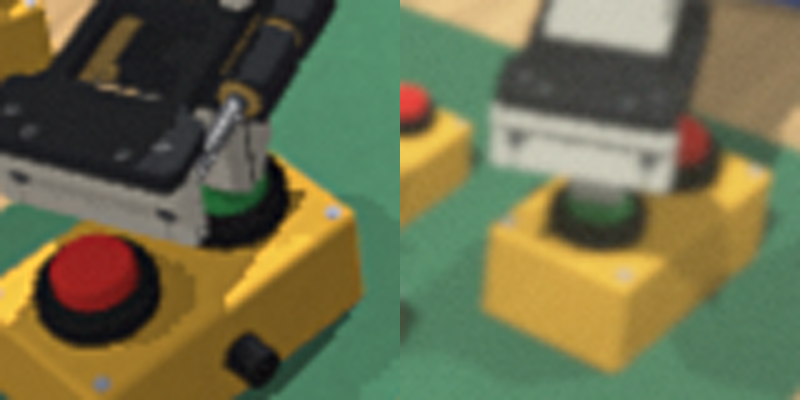

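The view shows the fingers on the pressed green button, with the red button standing up and clear. The rocker dot and plunger are unchanged and the push is steady at 22 N.

```bash
python3 -c "
from plant import *
print(close_job()); o=get_obs(); print(o['time'],o['contact_force'])"
```

```text
the job is handed in; nothing more can be done
None
the job is handed in; nothing more can be done
```

I tipped the rocker on, pushed the blue plunger in, and pressed the green button. I handed the job in at about 17 s of robot time, with the closed fingers still holding green down. No verdict was reported.

**Last checks:**
- **Rocker:** the dot dropped to the pixel position expected for on (66 mm above the bench). It stayed there through the last look.
- **Plunger:** it met a hard stop at 25 N. Its head dropped 4.5–4.8 px in the two fixed views, about the full 12 mm.
- **Green button:** it met a hard stop and was held steadily with about 22 N. The last picture shows the fingers on it.
- **Red button:** it stands up and clear in the last picture.
- **Bystanders:** I saw none touched, but I did not re-measure their positions at the end.

**Disagreement:** contact came with the reported tool tip about 30 mm below where the fingers really touched, so the closed fingertips sit about 30 mm above the stated tool point. I found each contact by force and camera instead of the reported height. For the same reason, "fully down" on the green button rests on the force stop, not on a direct measurement of its travel.

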